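# Find the loose clamp bolt and hold its nut cover open

## Robot

A 6-joint arm with a two-finger parallel gripper is mounted at the origin on a cart in front of the work surface, level with it; the furniture and walls round the work are solid. World frame = base frame: x ahead of the robot, y to its left, z up, the work surface at z = 0. Lengths are in m, angles in rad, forces in N, time in s.
With the tool pointing down it reaches from about 0.275 to 0.85 m from the base axis. Payload 19 kg.
Tool frame: the origin (TCP) lies at the very end of the fingers, on their centre line; the grasp point (between the pads) lies 19 mm behind it; z points along the fingers, y is the direction in which the jaws open and shut (so a half turn about z gives the same grasp; the last joint's range is limited). The gripper opens to 85 mm and grips with 20 to 120 N. Pads are 22 mm wide; open, the fingers measure 114 mm over their backs; the gripper's body (76 mm by 85 mm) begins 54 mm behind the grasp point. The pads swing forward as they close: fully open they stand 13 mm farther back than shut.
Start: joints at [-1.39, 0.15, 1.437, -0, 1.554, -0.134], TCP at [0.178, -0.547, 0.231] pointing down, gripper open.
Joint ranges: [-2.8, 2.8], [-0.68, 2.1], [0.12, 2.68], [-1.39, 4.53], [0.16, 2.79], [-2.81, 2.81]. Speed limits (rad/s): [1.89, 1.89, 2.22, 3.01, 3.01, 3.01].

## Interface

Orientations are given as a rotation vector (axis times angle).
In Python, from rig import get_obs, read_camera, hand_in gives the robot as it stands.
- The arm moves only by the shell command python3 -m handwheel 'ROWS' [FORCE]. ROWS is a JSON object of lists of equal length, an entry for each row: "angular": the turn, a rotation vector about the world's x, y, z in rad, a list of three; "xyz": the shift along the world's x, y, z in cm, a list of three; "claw": the gripper's target within -1 to 1 (shut at 1, half-way at 0, fully open at -1). In form: {"angular": [[wx, wy, wz], ...], "xyz": [[tx, ty, tz], ...], "claw": [claw, ...]}. A call has 1 to 5 rows; each row shifts and turns the commanded pose from where the row before left it; what a row does not reach is not made up. A row lasts 1/12 s, in which the tool goes at most 41.7 mm and 7.16 degrees, less where a joint would pass 70% of its speed; a pose out of reach is approached as far as the arm can. A call with a gripper value outside its range is refused whole. The fingers move at their own pace and stop on an object; FORCE is the grip in N (left out, the last holds). Time passes only in rows, so rows that do not move let the fingers close. It gives the time, the measured TCP pose, the force and the opening at its end, in the units of the state.
- get_obs(): the state, without advancing time (a new reading comes with each control period).
- read_camera(name): name is "side" or "top" or "wrist"; returns a dict with "img" (384x512x3 uint8, red, green, blue), "K" (3x3 intrinsics, pixels), "rvec" (rotation vector, rad) and "tvec" (3), from world to camera coordinates, as OpenCV has them; the wrist camera has in their place "mount" (4x4, takes a point from camera to tool coordinates, whose origin is the TCP and whose axes are the flange's). Camera axes: x right, y down, z forward; pixel columns grow to the right and rows downward; lengths in m; the calibration is good to about 2 mm. The wrist camera is an equidistant fisheye: a pixel r from the principal point sees the ray r / f radians off the axis. A picture is of the moment at which its call begins: read the wrist's pose just before it. There is no depth.
- hand_in(): hands the job in, once; it reports no verdict.
The state is a dict: "t": time; "joint_pos": joint angles; "qd": joint speeds; "joint_efforts": joint torques, N m; "position": TCP position; "tool_rot": TCP orientation; "force": force on the tool from outside, world axes, zero at the start; "wrist_torque": the same for the moment, N m; "grip_width": finger opening in m.
Only numpy, scipy, OpenCV 4.12 (cv2) and the standard library are available. Lean on these libraries where they do the work, as an engineer would, in place of code of your own. Each camera call takes 0.05 s, during which the arm holds its last target.

## Task

One of the three bolts on the clamp rail is loose. Tap all three bolt heads from above with the fingers, in order from left to right, to find the one that sinks; then lift the hinged cover behind that bolt by its red tab well open, past 45 degrees, and finish while still holding it open, as it falls shut when let go, so that a fitter can get at the nut. Leave the other two covers shut, and leave the bottle, the dent barrel and the mouthpiece where they are.

Things in the scene. Friction and masses are not known exactly. Their poses are not given: they have to be found in the camera images.
- rail: Fixed clamp rail, base plate 160 x 300 x 12 mm. Origin under its middle, on the bench; x across the rail away from the robot, y along the row to the left, z up. Three equal stations at y = 90, 0, -90 mm: blue pillar 30 x 30 mm, 40 mm high, with an upright steel bolt at x = -60 mm; behind it a blue housing (x = 0 to 60, 52 wide, 54 mm high) with a brass nut inside, shut by a hinged cover.
- bolt_left_top (a point): Centre of the top face of the left bolt's hexagonal head (head 23 mm across, 12 mm thick, its top 58 mm above the bench and 18 mm above its pillar at first). It moves with the bolt.
- bolt_head_left (a joint): How far the left bolt has sunk, m: 0 at the start, 0.006 fully down. A loose bolt sinks these 6 mm under a push of about 3 to 4 N straight down and stays down; a tight bolt is rigid and gives no more than about 1 mm. Exactly one of the three is loose, a different one from start to start; all look alike.
- flap_left (a joint): Opening angle of the left aluminium cover, rad: 0 shut (level), stop at 1.35. Cover 62 x 50 x 6 mm, hinged on its far edge (axis parallel to the rail's y, 57 mm above the bench), front edge swings up and away from the robot. No latch; a light spring and its weight shut it when let go (about 1.5 N at the tab).
- cover_left_grip (a point): Middle of the red grip tab on the left cover's front edge: the tab is 14 mm wide along the rail's y, 10 mm high, and sticks out 29 mm in front of the cover, 57 mm above the bench when shut, free on both sides and below down to the base plate. This point is 80 mm in front of the hinge axis, 14 mm from the tab's tip and 15 mm from the cover's edge; it turns with the cover.
- cover_left_hinge (a point): Middle of the left cover's hinge axis.
- bolt_middle_top (a point): Centre of the top face of the middle bolt's hexagonal head (head 23 mm across, 12 mm thick, its top 58 mm above the bench and 18 mm above its pillar at first). It moves with the bolt.
- bolt_head_middle (a joint): How far the middle bolt has sunk, m: 0 at the start, 0.006 fully down. A loose bolt sinks these 6 mm under a push of about 3 to 4 N straight down and stays down; a tight bolt is rigid and gives no more than about 1 mm. Exactly one of the three is loose, a different one from start to start; all look alike.
- flap_middle (a joint): Opening angle of the middle aluminium cover, rad: 0 shut (level), stop at 1.35. Cover 62 x 50 x 6 mm, hinged on its far edge (axis parallel to the rail's y, 57 mm above the bench), front edge swings up and away from the robot. No latch; a light spring and its weight shut it when let go (about 1.5 N at the tab).
- cover_middle_grip (a point): Middle of the red grip tab on the middle cover's front edge: the tab is 14 mm wide along the rail's y, 10 mm high, and sticks out 29 mm in front of the cover, 57 mm above the bench when shut, free on both sides and below down to the base plate. This point is 80 mm in front of the hinge axis, 14 mm from the tab's tip and 15 mm from the cover's edge; it turns with the cover.
- cover_middle_hinge (a point): Middle of the middle cover's hinge axis.
- bolt_right_top (a point): Centre of the top face of the right bolt's hexagonal head (head 23 mm across, 12 mm thick, its top 58 mm above the bench and 18 mm above its pillar at first). It moves with the bolt.
- bolt_head_right (a joint): How far the right bolt has sunk, m: 0 at the start, 0.006 fully down. A loose bolt sinks these 6 mm under a push of about 3 to 4 N straight down and stays down; a tight bolt is rigid and gives no more than about 1 mm. Exactly one of the three is loose, a different one from start to start; all look alike.
- flap_right (a joint): Opening angle of the right aluminium cover, rad: 0 shut (level), stop at 1.35. Cover 62 x 50 x 6 mm, hinged on its far edge (axis parallel to the rail's y, 57 mm above the bench), front edge swings up and away from the robot. No latch; a light spring and its weight shut it when let go (about 1.5 N at the tab).
- cover_right_grip (a point): Middle of the red grip tab on the right cover's front edge: the tab is 14 mm wide along the rail's y, 10 mm high, and sticks out 29 mm in front of the cover, 57 mm above the bench when shut, free on both sides and below down to the base plate. This point is 80 mm in front of the hinge axis, 14 mm from the tab's tip and 15 mm from the cover's edge; it turns with the cover.
- cover_right_hinge (a point): Middle of the right cover's hinge axis.
- oil_bottle: Bystander: small oil bottle with a red nozzle, 32 mm across, 102 mm high, standing to the right of the rail; origin under its centre. Leave it.
- dent_barrel_3: Bystander: steel dent barrel, 24 mm across, 26 mm high, standing to the left of the rail; origin under its centre. Leave it.
- mouthpiece_0: Bystander: silvery mouthpiece 85 mm long, 27 mm across, lying in front of the rail; origin under its middle. Leave it.

How it is judged:
On the way, in this order (a step that is already met when the one before it is completed fails the run):
1. the left bolt head is tapped with the fingers (over 1.5 N) (contact force between the fingers and bolt_head_left above 1.5 N), for 0.04 s.
2. the middle bolt head is tapped with the fingers (over 1.5 N) (contact force between the fingers and bolt_head_middle above 1.5 N), for 0.04 s.
3. the right bolt head is tapped with the fingers (over 1.5 N) (contact force between the fingers and bolt_head_right above 1.5 N), for 0.04 s.
At the end, for the whole second after the job is handed in: The loose bolt has sunk over 4 mm; its cover stands still, open more than 0.75 rad (43 degrees), held by the fingers (contact over 0.3 N); the other two covers are shut (under 0.1 rad); each bystander is within 30 mm of where it stood (((value of joint bolt_head_left above 0.004 m and value of joint flap_left above 0.75 rad and velocity of joint flap_left between -0.1 and 0.1 rad/s and contact force between the fingers and flap_left above 0.3 N and value of joint each of flap_middle, flap_right below 0.1 rad) or (value of joint bolt_head_middle above 0.004 m and value of joint flap_middle above 0.75 rad and velocity of joint flap_middle between -0.1 and 0.1 rad/s and contact force between the fingers and flap_middle above 0.3 N and value of joint each of flap_left, flap_right below 0.1 rad) or (value of joint bolt_head_right above 0.004 m and value of joint flap_right above 0.75 rad and velocity of joint flap_right between -0.1 and 0.1 rad/s and contact force between the fingers and flap_right above 0.3 N and value of joint each of flap_left, flap_middle below 0.1 rad)) and distance of each of oil_bottle, dent_barrel_3, mouthpiece_0 from where it was at the start of the episode below 0.03 m); the arm keeps its last pose, push and grip.
It fails at once if the left cover is lifted (over 0.15 rad) though its bolt has not been found loose (value of joint flap_left above 0.15 rad and value of joint bolt_head_left below 0.003 m).
It fails at once if the middle cover is lifted (over 0.15 rad) though its bolt has not been found loose (value of joint flap_middle above 0.15 rad and value of joint bolt_head_middle below 0.003 m).
It fails at once if the right cover is lifted (over 0.15 rad) though its bolt has not been found loose (value of joint flap_right above 0.15 rad and value of joint bolt_head_right below 0.003 m).
It fails at once if a bystander is pushed over 30 mm (distance of any of oil_bottle, dent_barrel_3, mouthpiece_0 from where it was at the start of the episode above 0.03 m).
It also fails if it takes over 48 s, if anything falls off the work surface, if the arm or the gripper's body presses on something with over 40 N, if the wrist force passes 120 N, or if a joint passes its speed limit or range.

## Working session

There is one attempt and no reset: what is moved stays moved. The work goes in short steps, Python scripts to look and compute and a shell command to move; the robot and the scene stay as the last step left them, time stands still between calls to the robot, and variables do not carry over. Pictures are saved under pics/ and viewed, and the job is handed in when it is done.

```bash
ls; mkdir -p pics
python3 - <<'E'
from rig import get_obs, read_camera
import cv2
o=get_obs();print(o)
for n in ["side","top"]:
    c=read_camera(n);cv2.imwrite(f"pics/{n}0.png",cv2.cvtColor(c["img"],cv2.COLOR_RGB2BGR))
    print(n,c["K"],c["rvec"],c["tvec"])
c=read_camera("wrist");print(c["K"],c["mount"]);cv2.imwrite("pics/wrist0.png",cv2.cvtColor(c["img"],cv2.COLOR_RGB2BGR))
E
```

```text
pics
{'t': 0.0, 'joint_pos': array([-1.39001500e+00,  1.50942549e-01,  1.43803572e+00,  1.59522976e-05,
        1.55382203e+00, -1.33993103e-01]), 'qd': array([ 0.00093967, -0.00098353, -0.00014066, -0.00030851,  0.00071816,
       -0.00080445]), 'joint_efforts': array([ 1.24994247e-03, -7.13048816e+01, -5.70875323e+01, -5.42879013e-05,
        8.82400491e-03,  4.46290846e-05]), 'position': array([ 0.17796399, -0.54649407,  0.23069789]), 'tool_rot': array([-3.10157043e+00, -4.92218011e-01,  1.93192613e-05]), 'force': array([0.78377515, 0.08053165, 0.82780015]), 'wrist_torque': array([-0.00539624, -0.01693389,  0.01107914]), 'grip_width': 0.08521937190953469}
side [[378.74997895   0.         254.24928778]
 [  0.         378.74997895 195.08016836]
 [  0.           0.           1.        ]] [ 0.63561529 -2.58431873  1.20367213] [0.49809139 0.16786052 0.73325385]
top [[435.99813375   0.         246.64703278]
 [  0.         435.99813375 192.7413511 ]
 [  0.           0.           1.        ]] [ 2.16147922 -2.22560765  0.03633292] [0.08735564 0.54659808 1.13970487]
[[297.31863964   0.         250.33375324]
 [  0.         297.31863964 194.06438368]
 [  0.           0.           1.        ]] [[-8.14078882e-04 -9.56265896e-01 -2.92497647e-01  7.44208002e-02]
 [ 9.99999068e-01 -4.57980432e-04 -1.28591481e-03 -2.82905614e-04]
 [ 1.09571828e-03 -2.92498421e-01  9.56265378e-01 -1.42549948e-01]
 [ 0.00000000e+00  0.00000000e+00  0.00000000e+00  1.00000000e+00]]
```

View pics/side0.png

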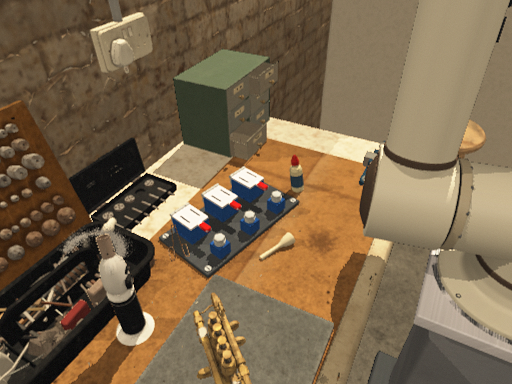

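View pics/top0.png

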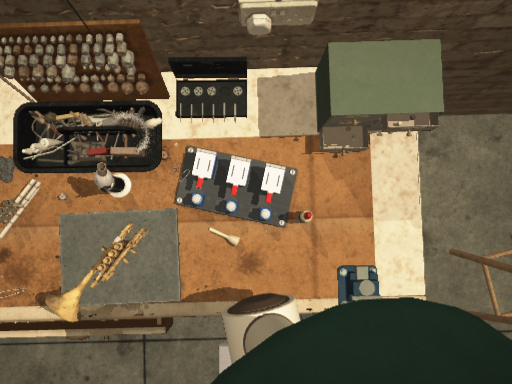

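The top view shows the rail with corners at about (190,147), (299,171), (283,226) and (177,203). The bolts are near (197,199), (231,207) and (265,214), and the red tabs near (200,183), (234,191) and (268,198). Next I'll enlarge both views.

Run:
```python
import cv2
a=cv2.imread("pics/top0.png")[135:250,170:320];cv2.imwrite("pics/topz.png",cv2.resize(a,None,fx=5,fy=5,interpolation=cv2.INTER_CUBIC))
a=cv2.imread("pics/side0.png")[150:275,155:310];cv2.imwrite("pics/sidez.png",cv2.resize(a,None,fx=5,fy=5,interpolation=cv2.INTER_CUBIC)[:600])
```

```text
(no output)
```

View pics/topz.png

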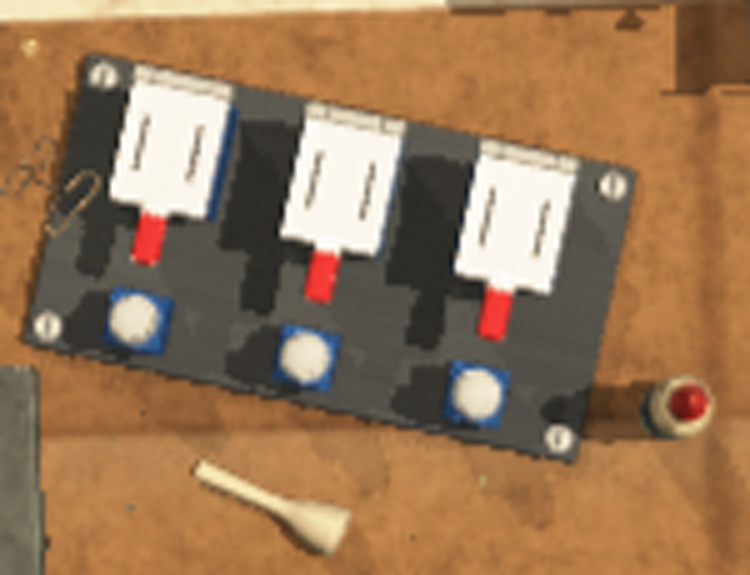

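View pics/sidez.png

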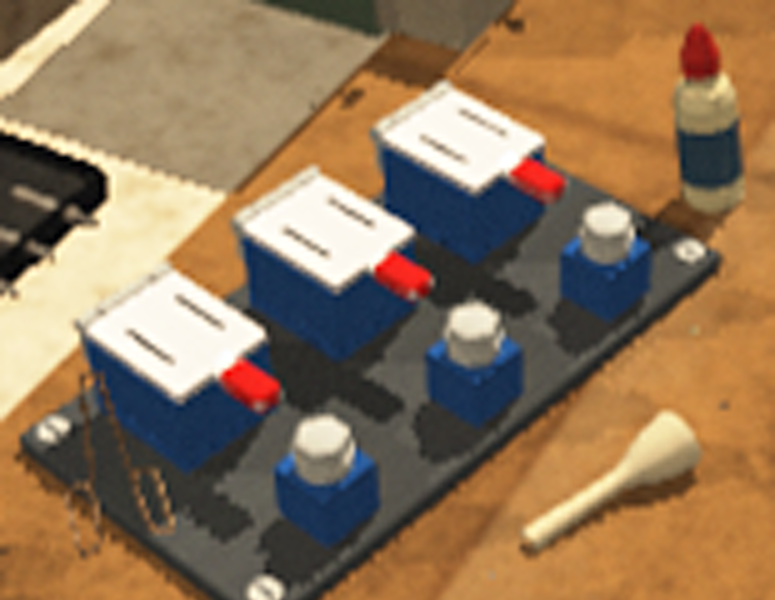

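```bash
cat > h.py <<'E'
import numpy as np,cv2
from rig import get_obs, read_camera
def P(c):
    return c["K"]@np.c_[cv2.Rodrigues(np.array(c["rvec"],float))[0],c["tvec"]]
def tri(pt,ps,ct,cs):
    X=cv2.triangulatePoints(P(ct),P(cs),np.array(pt,float).T,np.array(ps,float).T);return (X[:3]/X[3]).T
E
python3 - <<'E'
from h import *
from scipy.optimize import least_squares
ct,cs=read_camera("top"),read_camera("side")
t=np.array([(134,317),(305,355),(476,391),(149,238),(322,276),(495,314)])/5-.4+[170,135]
s=np.array([(324,432),(475,318),(608,217),(252,383),(403,272),(538,176)])/5-.4+[155,150]
X=tri(t,s,ct,cs);print(X.round(4))
M=np.array([[-.06,.09,.058],[-.06,0,.058],[-.06,-.09,.058],[-.023,.09,.06],[-.023,0,.06],[-.023,-.09,.06]])
def tf(p):
    c,s_=np.cos(p[3]),np.sin(p[3]);return M@np.array([[c,-s_,0],[s_,c,0],[0,0,1]]).T+p[:3]
def pr(X,c):
    h=np.c_[X,np.ones(len(X))]@P(c).T;return h[:,:2]/h[:,2:]
f=lambda p:np.r_[(pr(tf(p),ct)-t).ravel(),(pr(tf(p),cs)-s).ravel()]
r=least_squares(f,[*X[1],-.2]);print(r.x,np.abs(r.fun).max(),f(r.x).round(1));print(tf(r.x).round(4))
print(get_obs()["t"])
E
```

```text
[[0.5372 0.199  0.0562]
 [0.5153 0.1124 0.0569]
 [0.4941 0.0261 0.0574]
 [0.5773 0.1902 0.0582]
 [0.5555 0.1029 0.0596]
 [0.5336 0.0158 0.0598]]
[ 0.57570224  0.0978654  -0.00088241 -0.23977885] 0.9760687197745597 [-0.2 -0.6  0.1 -0.8  0.6 -0.5 -0.2  1.  -0.2  0.8 -0.1  0.6 -1.  -0.4
 -1.  -0.5 -0.9 -0.5  0.9  0.2  1.   0.6  0.8  0.5]
[[0.5388 0.1995 0.0571]
 [0.5174 0.1121 0.0571]
 [0.496  0.0247 0.0571]
 [0.5747 0.1908 0.0591]
 [0.5534 0.1033 0.0591]
 [0.532  0.0159 0.0591]]
0.25
```

```bash
python3 -m handwheel '{"xyz":[[1.5,3.1,0],[1.5,3.1,0],[1.5,3.1,0],[1.5,3.1,0],[1.5,3.1,0]],"angular":[[0,0,-0.04],[0,0,-0.04],[0,0,-0.04],[0,0,-0.04],[0,0,-0.04]],"claw":[1,1,1,1,1]}' 30
python3 -m handwheel '{"xyz":[[1.5,3.1,0],[1.5,3.1,0],[1.5,3.1,0],[1.5,3.1,0],[1.5,3.1,0]],"angular":[[0,0,-0.04],[0,0,-0.04],[0,0,-0.04],[0,0,-0.04],[0,0,-0.04]],"claw":[1,1,1,1,1]}'
python3 -m handwheel '{"xyz":[[1.5,3.1,0],[1.5,3.1,0],[1.5,3.1,0],[1.5,3.1,0],[1.5,3.1,0]],"angular":[[0,0,-0.03],[0,0,-0.03],[0,0,-0.03],[0,0,-0.03],[0,0,-0.035]],"claw":[1,1,1,1,1]}'
python3 -m handwheel '{"xyz":[[1.5,3.1,0],[1.5,3.1,0],[1.5,3.1,0],[1.5,3.1,0],[1.5,3.1,0]],"angular":[[0,0,0],[0,0,0],[0,0,0],[0,0,0],[0,0,0]],"claw":[1,1,1,1,1]}'
```

```text
t: 0.67
position: [0.2533, -0.3902, 0.2311]
tool_rot: [-3.136, -0.176, -0.0]
force: [1.0, 0.1, 0.3]
grip_width: 0.0257
t: 1.08
position: [0.3283, -0.2351, 0.2314]
tool_rot: [3.138, -0.137, 0.001]
force: [1.0, -0.7, -0.1]
grip_width: -0.0003
t: 1.5
position: [0.4033, -0.08, 0.2315]
tool_rot: [3.119, -0.379, 0.001]
force: [1.1, -0.5, 0.2]
grip_width: 0.0001
t: 1.92
position: [0.4784, 0.0752, 0.2313]
tool_rot: [-3.119, 0.376, -0.001]
force: [0.5, -1.0, -0.1]
grip_width: 0.0001
```

```bash
python3 -m handwheel '{"xyz":[[1.5,3.1,-1],[1.5,3.1,-2],[1.4,3.1,-3],[1.5,3.1,-3],[0,0,0]],"angular":[[0,0,0],[0,0,0],[0,0,0],[0,0,0],[0,0,0]],"claw":[1,1,1,1,1]}'
python3 - <<'E'
from h import *
o=get_obs();print(o["position"],o["tool_rot"],o["force"])
for n in ["wrist","side","top"]:
    c=read_camera(n);im=cv2.cvtColor(c["img"],cv2.COLOR_RGB2BGR);cv2.imwrite(f"pics/{n}1.png",im)
    if n=="side": cv2.imwrite("pics/side1z.png",cv2.resize(im[100:275,155:330],None,fx=3.4,fy=3.4))
E
```

```text
t: 2.33
position: [0.5337, 0.1956, 0.1402]
tool_rot: [3.118, -0.372, -0.011]
force: [-0.3, 0.5, -0.3]
grip_width: -0.0001
[0.53370735 0.19557306 0.14022179] [ 3.11824117 -0.37242127 -0.01086447] [-0.33551716  0.54429819 -0.30174167]
```

View pics/wrist1.png

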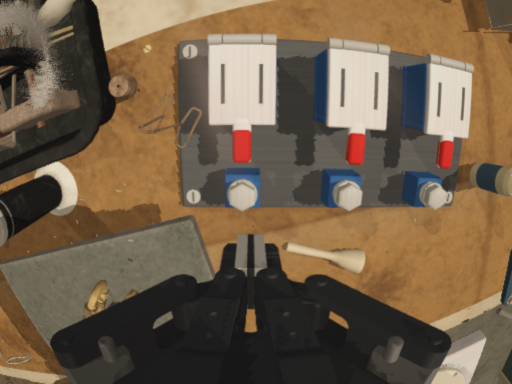

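View pics/side1z.png

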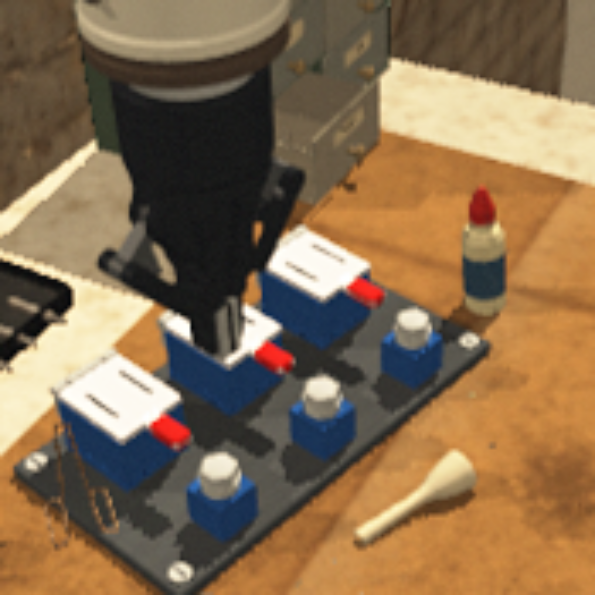

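The wrist view shows bolt heads near (241,193), (347,194) and (432,194), and tabs near (242,146), (356,148) and (445,153). The dent barrel is at (123,87), and the fingers stop at about (250,240). I'll use this as an independent check on the bolt positions.

```bash
cat >> h.py <<'E'
from scipy.spatial.transform import Rotation as R
def wray(c,o,uv):
    K=c["K"];d=(np.array(uv,float)-K[:2,2])/K[0,0];r=np.hypot(*d);v=np.array([*(d/r*np.sin(r)),np.cos(r)]);m=np.array(c["mount"])
    Rt=R.from_rotvec(o["tool_rot"]).as_matrix()
    return Rt@m[:3,3]+o["position"],Rt@m[:3,:3]@v
def atz(c,o,uv,z):
    p,d=wray(c,o,uv);return p+d*(z-p[2])/d[2]
E
python3 - <<'E'
from h import *
c=read_camera("wrist");o=get_obs();print(o["position"],o["tool_rot"])
im=cv2.cvtColor(c["img"],cv2.COLOR_RGB2BGR)
cv2.imwrite("pics/w2.png",cv2.resize(im[100:225,200:480],None,fx=2.8,fy=2.8,interpolation=cv2.INTER_CUBIC))
o["position"]=np.array([.53371,.19557,.14022]);o["tool_rot"]=np.array([3.11824,-.37242,-.01086])
for uv in [(241,193),(347,194),(432,194)]: print(atz(c,o,uv,.058).round(4))
for uv in [(242,146),(356,148),(445,153)]: print(atz(c,o,uv,.062).round(4))
E
```

```text
[0.53467648 0.19162431 0.14711951] [-3.11880009e+00  3.76470660e-01 -1.30146709e-03]
[0.5411 0.2016 0.058 ]
[0.5198 0.1176 0.058 ]
[0.4996 0.0346 0.058 ]
[0.5777 0.1915 0.062 ]
[0.5568 0.1056 0.062 ]
[0.536  0.0202 0.062 ]
```

View pics/w2.png

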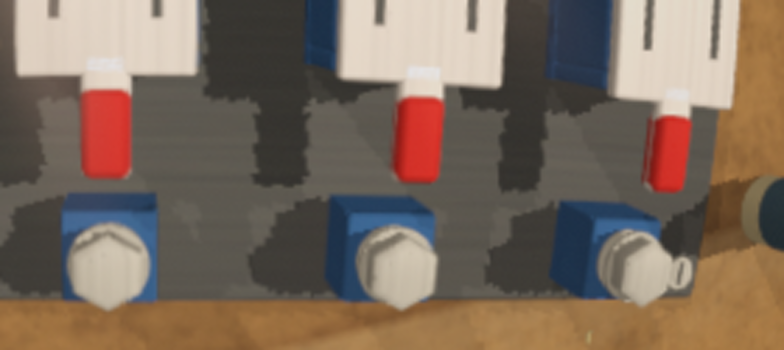

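Run:
```python
from h import *
o=get_obs();c=read_camera("wrist");print(o["position"],o["tool_rot"],o["force"])
for uv in [(238.6,195),(342.9,195.7),(429.6,196.4)]: print(atz(c,o,uv,.058).round(4))
for uv in [(238,148),(350,150),(439.3,154.6)]: print(atz(c,o,uv,.062).round(4))
```

```text
[0.53467648 0.19162431 0.14711951] [-3.11880009e+00  3.76470660e-01 -1.30146709e-03] [-0.7265296   0.10430502 -0.38857477]
[0.5396 0.2007 0.058 ]
[0.518  0.1158 0.058 ]
[0.496  0.0295 0.058 ]
[0.5776 0.1913 0.062 ]
[0.556  0.1047 0.062 ]
[0.5348 0.0182 0.062 ]
```

```bash
python3 -m handwheel '{"xyz":[[0.2,0.4,-2],[0.2,0.4,-2],[0,0,-2],[0,0,-1.5],[0,0,0]],"angular":[[0,0,0],[0,0,0],[0,0,0],[0,0,0],[0,0,0]],"claw":[1,1,1,1,1]}'
python3 -m handwheel '{"xyz":[[0,0,0],[0,0,0]],"angular":[[0,0,0],[0,0,0]],"claw":[1,1]}'
```

```text
t: 3.0
position: [0.5376, 0.1989, 0.0698]
tool_rot: [3.118, -0.378, -0.003]
force: [-0.3, 0.1, -1.6]
grip_width: 0.0
t: 3.17
position: [0.5393, 0.1997, 0.0732]
tool_rot: [-3.118, 0.377, -0.004]
force: [0.3, 0.1, -0.0]
grip_width: 0.0001
```

```bash
python3 -m handwheel '{"xyz":[[0,0,-0.4],[0,0,-0.4],[0,0,-0.2],[0,0,0],[0,0,0]],"angular":[[0,0,0],[0,0,0],[0,0,0],[0,0,0],[0,0,0]],"claw":[1,1,1,1,1]}'
python3 -m handwheel '{"xyz":[[0,0,-0.2],[0,0,-0.1],[0,0,0]],"angular":[[0,0,0],[0,0,0],[0,0,0]],"claw":[1,1,1]}'
```

```text
t: 3.58
position: [0.5385, 0.2, 0.0613]
tool_rot: [-3.119, 0.376, 0.0]
force: [0.5, 0.4, 0.5]
grip_width: 0.0002
t: 3.83
position: [0.5385, 0.2001, 0.0581]
tool_rot: [-3.119, 0.376, 0.0]
force: [-0.7, -0.1, 0.2]
grip_width: -0.0003
```

```bash
for i in 1 2; do python3 -m handwheel '{"xyz":[[0,0,-0.1],[0,0,0]],"angular":[[0,0,0],[0,0,0]],"claw":[1,1]}' | grep -E "pos|force"; done
```

```text
position: [0.5386, 0.2001, 0.0575]
force: [-1.2, 0.1, 2.5]
position: [0.5387, 0.2001, 0.0573]
force: [-6.2, -1.0, 13.2]
```

Left held 13 N at z=0.0573, so it is tight. Now the middle bolt.

```bash
python3 -m handwheel '{"xyz":[[0,0,1.5],[-0.6,-2.4,0.3],[-0.6,-2.4,0],[-0.6,-2.4,0],[-0.4,-1.5,-0.3]],"angular":[[0,0,0],[0,0,0],[0,0,0],[0,0,0],[0,0,0]],"claw":[1,1,1,1,1]}'
python3 -m handwheel '{"xyz":[[0,0,-0.4],[0,0,-0.4],[0,0,-0.2],[0,0,0],[0,0,0]],"angular":[[0,0,0],[0,0,0],[0,0,0],[0,0,0],[0,0,0]],"claw":[1,1,1,1,1]}'
```

```text
t: 4.58
position: [0.5163, 0.1114, 0.0717]
tool_rot: [3.119, -0.377, 0.001]
force: [0.2, -0.8, 0.8]
grip_width: -0.0001
t: 5.0
position: [0.5166, 0.1137, 0.0612]
tool_rot: [-3.119, 0.375, 0.0]
force: [0.1, -0.5, -0.1]
grip_width: 0.0001
```

```bash
python3 -m handwheel '{"xyz":[[0,0,-0.2],[0,0,-0.1],[0,0,0]],"angular":[[0,0,0],[0,0,0],[0,0,0]],"claw":[1,1,1]}'| grep -E "pos|force"
for i in 1 2; do python3 -m handwheel '{"xyz":[[0,0,-0.1],[0,0,0]],"angular":[[0,0,0],[0,0,0]],"claw":[1,1]}' | grep -E "pos|force"; done
```

```text
position: [0.5165, 0.1133, 0.0581]
force: [-0.1, -0.2, 0.7]
position: [0.5166, 0.1132, 0.0573]
force: [0.0, 0.1, -0.6]
position: [0.5166, 0.1131, 0.0563]
force: [-0.2, 0.4, -0.1]
```

```bash
for i in 1 2 3; do python3 -m handwheel '{"xyz":[[0,0,-0.1],[0,0,0]],"angular":[[0,0,0],[0,0,0]],"claw":[1,1]}' | grep -E "pos|force"; done
```

```text
position: [0.5166, 0.113, 0.0552]
force: [0.7, 0.8, -0.9]
position: [0.5166, 0.113, 0.0542]
force: [0.7, 0.5, 0.1]
position: [0.5166, 0.113, 0.0532]
force: [0.4, -0.2, 0.0]
```

Run:
```python
from h import *
for n in ["wrist","side"]:
    c=read_camera(n);im=cv2.cvtColor(c["img"],cv2.COLOR_RGB2BGR)
    im=im[170:245,200:275] if n=="side" else im[120:300,160:420]
    cv2.imwrite(f"pics/{n}3.png",cv2.resize(im,None,fx=7 if n=="side" else 3,fy=7 if n=="side" else 3,interpolation=cv2.INTER_CUBIC))
```

```text
(no output)
```

View pics/side3.png

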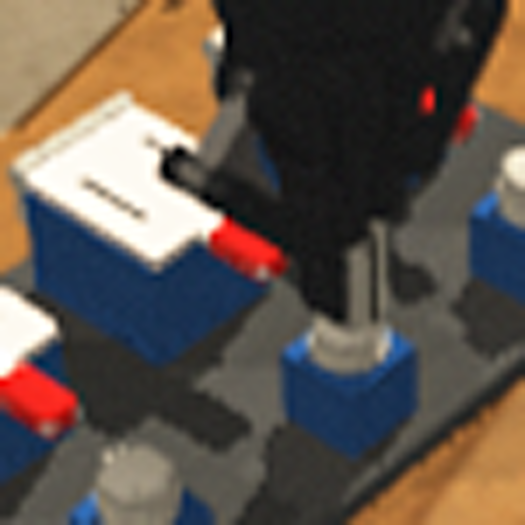

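View pics/wrist3.png

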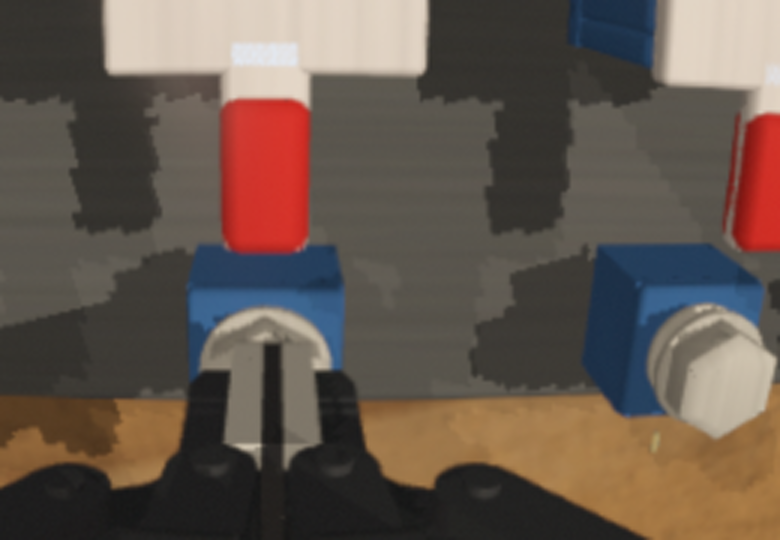

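The middle head already looks lower than its neighbours. I'll press on until it reaches its stop, which also makes the tap force unambiguous.

```bash
for i in 1 2 3; do python3 -m handwheel '{"xyz":[[0,0,-0.1],[0,0,0]],"angular":[[0,0,0],[0,0,0]],"claw":[1,1]}' | grep -E "pos|force"; done
```

```text
position: [0.5165, 0.113, 0.0522]
force: [0.4, -0.8, 0.1]
position: [0.5166, 0.113, 0.0519]
force: [-4.4, -0.5, 11.4]
position: [0.5167, 0.1131, 0.0518]
force: [-10.8, -1.2, 25.3]
```

The middle bolt sank about 5.5 mm and then went rigid at 25 N, so it is the loose one. I still have to tap the right bolt.

```bash
python3 -m handwheel '{"xyz":[[0,0,2.0],[-0.6,-2.4,0.2],[-0.6,-2.4,0],[-0.6,-2.4,0],[-0.4,-1.5,-0.1]],"angular":[[0,0,0],[0,0,0],[0,0,0],[0,0,0],[0,0,0]],"claw":[1,1,1,1,1]}' | grep -E "pos|force"
python3 -m handwheel '{"xyz":[[0,0,-0.4],[0,0,-0.4],[0,0,-0.2],[0,0,0],[0,0,0]],"angular":[[0,0,0],[0,0,0],[0,0,0],[0,0,0],[0,0,0]],"claw":[1,1,1,1,1]}' | grep -E "pos|force"
```

```text
position: [0.4941, 0.0244, 0.0714]
force: [0.1, -0.0, 0.5]
position: [0.4946, 0.0267, 0.0611]
force: [-0.1, -0.7, -0.2]
```

```bash
python3 -m handwheel '{"xyz":[[0,0,-0.2],[0,0,-0.1],[0,0,0]],"angular":[[0,0,0],[0,0,0],[0,0,0]],"claw":[1,1,1]}'| grep -E "pos|force"
for i in 1 2; do python3 -m handwheel '{"xyz":[[0,0,-0.1],[0,0,0]],"angular":[[0,0,0],[0,0,0]],"claw":[1,1]}' | grep -E "pos|force"; done
```

```text
position: [0.4945, 0.0263, 0.0581]
force: [-0.7, -0.5, -0.1]
position: [0.4946, 0.0262, 0.0575]
force: [-1.5, 1.2, 2.5]
position: [0.4947, 0.0262, 0.0573]
force: [-7.1, 2.8, 16.7]
```

Right is tight too. Next I rise, half-open the claw, tilt it 30° forward and move above the middle tab.

```bash
python3 -m handwheel '{"xyz":[[0,0,2.5],[0,0,2.5],[1.2,1.6,0.5],[1.2,1.6,0],[1.2,1.6,0]],"angular":[[0,0,0],[0,0,0],[-0.025,-0.101,0],[-0.025,-0.101,0],[-0.025,-0.101,0]],"claw":[0,0,0,0,0]}' 
python3 -m handwheel '{"xyz":[[1.2,1.6,0],[1.2,1.6,0],[0,0,0],[0,0,0],[0,0,0]],"angular":[[-0.025,-0.101,0],[-0.025,-0.101,0],[0,0,0],[0,0,0],[0,0,0]],"claw":[0,0,0,0,0]}'
python3 - <<'E'
from h import *
o=get_obs();print(o["position"],R.from_rotvec(o["tool_rot"]).as_matrix().round(3))
for n in ["wrist","side"]:
    c=read_camera(n);im=cv2.cvtColor(c["img"],cv2.COLOR_RGB2BGR)
    cv2.imwrite(f"pics/{n}4.png",cv2.resize(im[130:270,150:325],None,fx=4,fy=4) if n=="side" else im)
E
```

```text
t: 8.52
position: [0.5318, 0.0745, 0.1128]
tool_rot: [3.044, -0.369, 0.49]
force: [-0.2, 0.2, -0.5]
grip_width: 0.0426
t: 8.93
position: [0.5545, 0.106, 0.1115]
tool_rot: [2.956, -0.356, 0.784]
force: [-1.3, 0.3, -0.3]
grip_width: 0.043
[0.55448268 0.10595145 0.1115051 ] [[ 0.844 -0.238  0.481]
 [-0.206 -0.971 -0.119]
 [ 0.496  0.001 -0.868]]
```

View pics/wrist4.png

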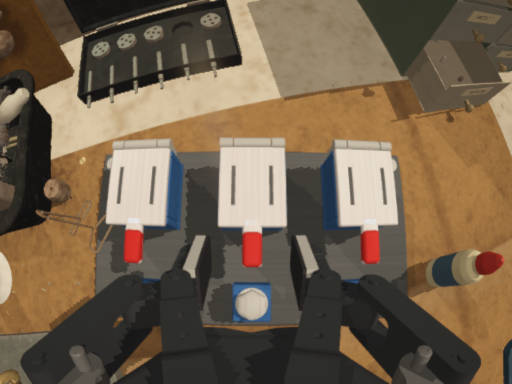

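View pics/side4.png

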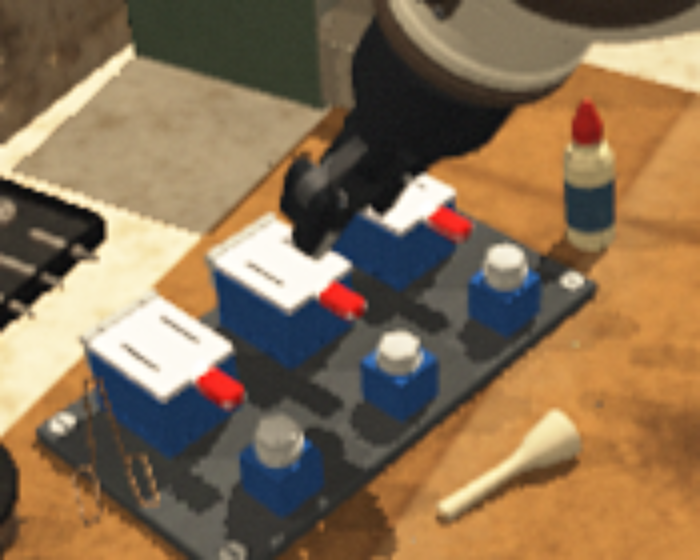

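Run:
```python
from h import *
o=get_obs();c=read_camera("wrist");print(o["position"],o["tool_rot"])
im=cv2.cvtColor(c["img"],cv2.COLOR_RGB2BGR);cv2.imwrite("pics/w5.png",cv2.resize(im[200:330,160:340],None,fx=4,fy=4,interpolation=cv2.INTER_CUBIC))
for uv in [(252,249),(252,265),(252,232)]: print(atz(c,o,uv,.062).round(4))
```

```text
[0.55490601 0.10533907 0.11167906] [ 2.95521421 -0.35803321  0.78512809]
[0.5562 0.1041 0.062 ]
[0.5452 0.1068 0.062 ]
[0.5679 0.1012 0.062 ]
```

View pics/w5.png

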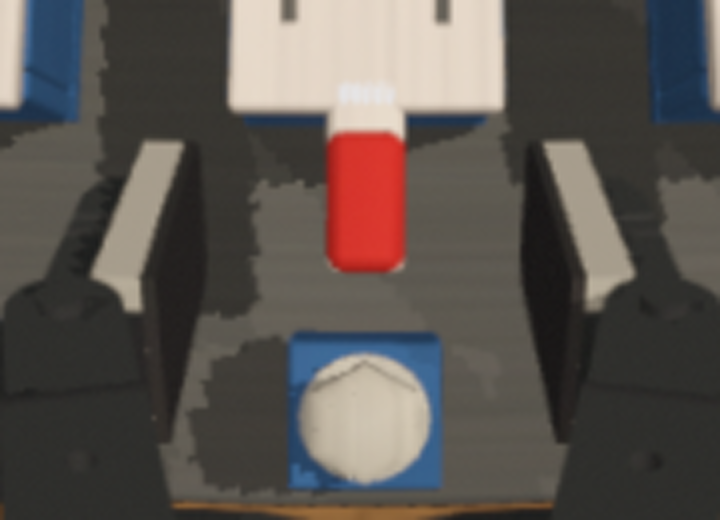

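```bash
python3 -m handwheel '{"xyz":[[0.4,-0.1,-1.2],[0.3,-0.15,-1.2],[0,0,-1.2],[0,0,-1.2],[0,0,-0.8]],"angular":[[0,0,0],[0,0,0],[0,0,0],[0,0,0],[0,0,0]],"claw":[0,0,0,0,0]}' 
python3 -m handwheel '{"xyz":[[0,0,-0.6],[0,0,-0.3],[0,0,0],[0,0,0]],"angular":[[0,0,0],[0,0,0],[0,0,0],[0,0,0]],"claw":[0,0,0,0]}'
python3 - <<'E'
from h import *
o=get_obs();print(o["position"],o["force"])
for n in ["wrist","side"]:
    c=read_camera(n);im=cv2.cvtColor(c["img"],cv2.COLOR_RGB2BGR)
    cv2.imwrite(f"pics/{n}6.png",cv2.resize(im[170:245,195:270],None,fx=6,fy=6) if n=="side" else cv2.resize(im[160:330,140:360],None,fx=3,fy=3))
E
```

```text
t: 9.5
position: [0.5615, 0.1027, 0.0543]
tool_rot: [2.955, -0.359, 0.784]
force: [-0.2, 0.5, -0.3]
grip_width: 0.0428
t: 9.83
position: [0.5618, 0.1035, 0.0467]
tool_rot: [2.955, -0.357, 0.787]
force: [-0.5, 1.0, 0.3]
grip_width: 0.0427
[0.56180911 0.10346643 0.04673455] [-0.52006512  1.03081797  0.31819676]
```

View pics/wrist6.png

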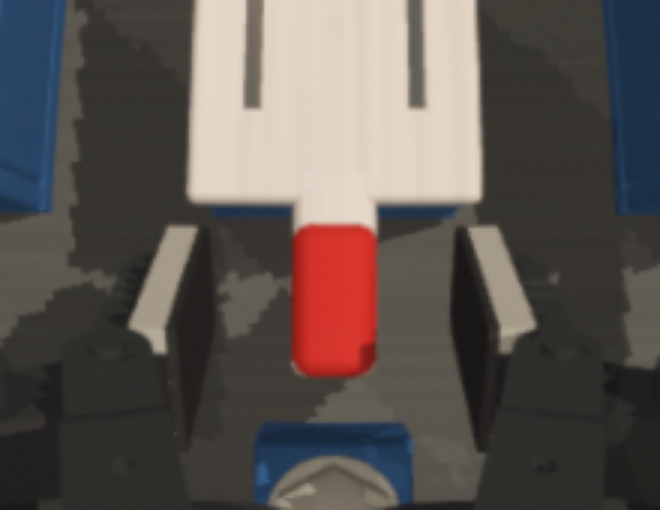

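View pics/side6.png

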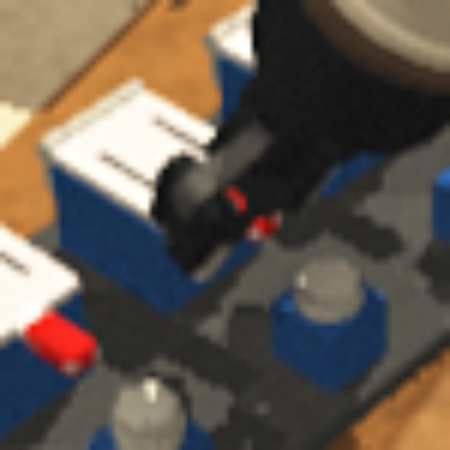

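The pads sit on both sides of the red tab and are centred on it, so I close.

```bash
python3 -m handwheel '{"xyz":[[0,0,0],[0,0,0],[0,0,0],[0,0,0],[0,0,0]],"angular":[[0,0,0],[0,0,0],[0,0,0],[0,0,0],[0,0,0]],"claw":[1,1,1,1,1]}' 40
python3 -m handwheel '{"xyz":[[0,0,0],[0,0,0]],"angular":[[0,0,0],[0,0,0]],"claw":[1,1]}'
python3 - <<'E'
import numpy as np
# rotation of TCP about hinge; hinge = grip + .08*railx (grip = red centre + .003 railx)
rx=np.array([.971,-.238]);g=np.array([.5562,.1041])+.0025*rx;h=g+.08*rx
p0=np.array([(np.array([.5618,.1035])-h)@rx,.0467-.057])
th=np.deg2rad(np.arange(0,61,5))
q=np.c_[p0[0]*np.cos(th)+p0[1]*np.sin(th)*1, -p0[0]*np.sin(th)+p0[1]*np.cos(th)]
d=np.diff(q,axis=0)*100
for t,x in zip(np.arange(5,61,5),d): print(t,(x[0]*rx).round(2),x[1].round(2))
E
```

```text
t: 10.35
position: [0.5615, 0.1034, 0.0465]
tool_rot: [2.955, -0.357, 0.786]
force: [-2.5, -4.0, 2.4]
grip_width: 0.0127
t: 10.52
position: [0.5615, 0.1034, 0.0464]
tool_rot: [2.955, -0.357, 0.786]
force: [-2.6, -4.1, 3.2]
grip_width: 0.0128
5 [-0.06  0.01] 0.67
10 [-0.  0.] 0.68
15 [ 0.06 -0.01] 0.67
20 [ 0.11 -0.03] 0.67
25 [ 0.17 -0.04] 0.65
30 [ 0.22 -0.05] 0.64
35 [ 0.28 -0.07] 0.61
40 [ 0.33 -0.08] 0.59
45 [ 0.38 -0.09] 0.56
50 [ 0.42 -0.1 ] 0.52
55 [ 0.46 -0.11] 0.48
60 [ 0.5  -0.12] 0.44
```

Gripped: the opening reads 12.8 mm, about the tab's width. Now I lift along the arc, turning with the cover.

```bash
python3 -m handwheel '{"xyz":[[-0.05,0.01,0.67],[0,0,0.68],[0.06,-0.01,0.67],[0,0,0]],"angular":[[0.0208,0.0847,0],[0.0208,0.0847,0],[0.0208,0.0847,0],[0,0,0]],"claw":[1,1,1,1]}'
python3 -m handwheel '{"xyz":[[0.11,-0.03,0.67],[0.17,-0.04,0.65],[0.22,-0.05,0.64],[0,0,0]],"angular":[[0.0208,0.0847,0],[0.0208,0.0847,0],[0.0208,0.0847,0],[0,0,0]],"claw":[1,1,1,1]}'
```

```text
t: 10.85
position: [0.5616, 0.1032, 0.0675]
tool_rot: [3.064, -0.371, 0.386]
force: [-18.0, 5.6, 4.9]
grip_width: 0.013
t: 11.18
position: [0.5667, 0.102, 0.0867]
tool_rot: [-3.118, 0.377, 0.018]
force: [-22.4, 2.9, 11.0]
grip_width: 0.0129
```

Run:
```python
from h import *
for n in ["wrist","side"]:
    c=read_camera(n);im=cv2.cvtColor(c["img"],cv2.COLOR_RGB2BGR)
    cv2.imwrite(f"pics/{n}7.png",cv2.resize(im[140:270,165:310],None,fx=4,fy=4) if n=="side" else im)
```

```text
(no output)
```

View pics/wrist7.png

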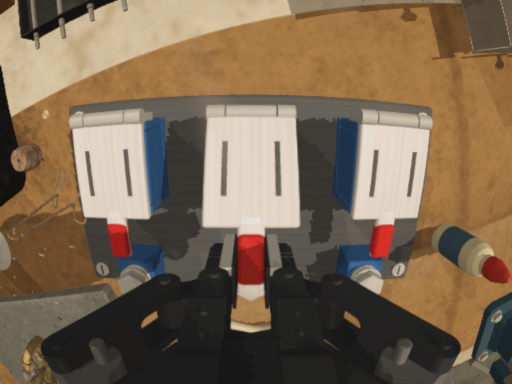

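View pics/side7.png

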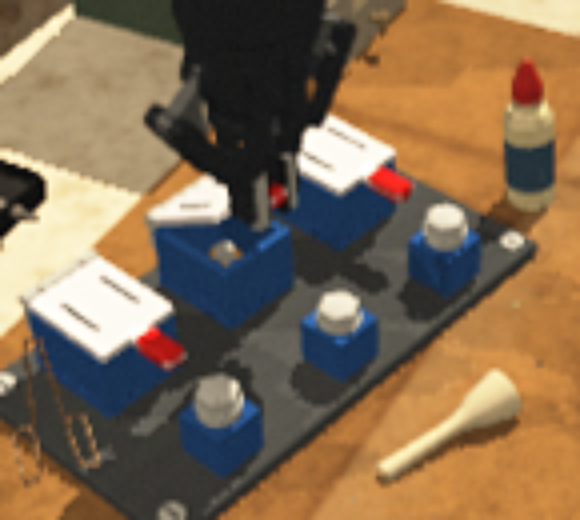

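The middle cover is rising with the nut in its housing visible, and both neighbours are shut. The 22 N side load along −x means my arc runs slightly too far forward, so I take some x off and continue.

```bash
python3 -m handwheel '{"xyz":[[0.2,-0.05,0.61],[0.26,-0.06,0.59],[0.31,-0.07,0.56],[0,0,0]],"angular":[[0.0208,0.0847,0],[0.0208,0.0847,0],[0.0208,0.0847,0],[0,0,0]],"claw":[1,1,1,1]}'
python3 -m handwheel '{"xyz":[[0.36,-0.09,0.52],[0.4,-0.1,0.48],[0.44,-0.11,0.44],[0,0,0]],"angular":[[0.0208,0.0847,0],[0.0208,0.0847,0],[0.0208,0.0847,0],[0,0,0]],"claw":[1,1,1,1]}'
python3 -m handwheel '{"xyz":[[0,0,0],[0,0,0]],"angular":[[0,0,0],[0,0,0]],"claw":[1,1]}'
python3 - <<'E'
from h import *
for n in ["wrist","side","top"]:
    c=read_camera(n);im=cv2.cvtColor(c["img"],cv2.COLOR_RGB2BGR)
    cv2.imwrite(f"pics/{n}8.png",cv2.resize(im[140:270,165:310],None,fx=4,fy=4) if n=="side" else im)
E
```

```text
t: 11.62
position: [0.5754, 0.0999, 0.1031]
tool_rot: [-3.059, 0.37, 0.417]
force: [-8.0, -2.5, 7.5]
grip_width: 0.013
t: 11.95
position: [0.5873, 0.0969, 0.1161]
tool_rot: [-2.95, 0.357, 0.806]
force: [-0.4, -3.8, 5.0]
grip_width: 0.0127
t: 12.12
position: [0.5874, 0.0968, 0.1163]
tool_rot: [-2.956, 0.358, 0.792]
force: [9.8, -7.4, -14.5]
grip_width: 0.013
```

View pics/wrist8.png

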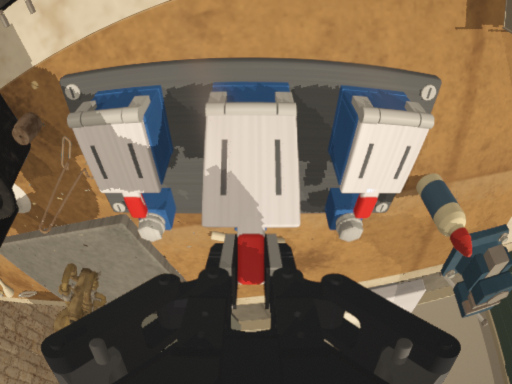

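View pics/side8.png

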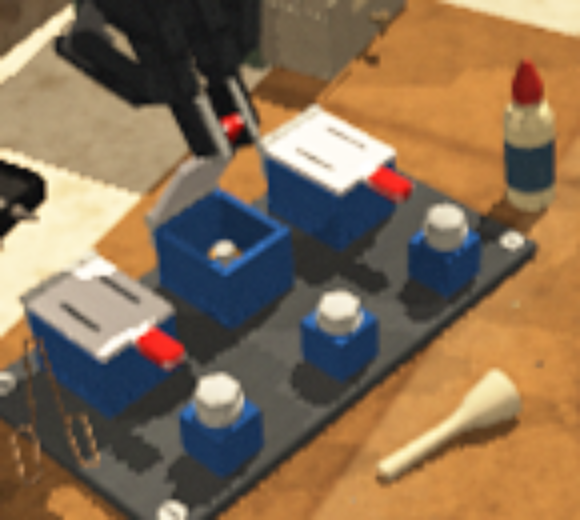

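```bash
python3 -m handwheel '{"xyz":[[0,0,0],[0,0,0],[0,0,0],[0,0,0],[0,0,0]],"angular":[[0,0,0],[0,0,0],[0,0,0],[0,0,0],[0,0,0]],"claw":[1,1,1,1,1]}'
python3 - <<'E'
from h import *
o=get_obs();print(o["qd"].round(4),o["position"])
Rm=R.from_rotvec(o["tool_rot"]).as_matrix();R0=R.from_rotvec([2.955,-.357,.786]).as_matrix()
print("turned deg",np.rad2deg(R.from_matrix(Rm@R0.T).magnitude()))
# tab in tool at grasp -> now
tab=np.array([.5562,.1041,.057])+.0025*np.array([.971,-.238,0]); l=R0.T@(tab-np.array([.5615,.1034,.0464]))
n=Rm@l+o["position"];print("tab now",n,"angle from height",np.rad2deg(np.arcsin((n[2]-.057)/.08)))
c=read_camera("side");im=cv2.cvtColor(c["img"],cv2.COLOR_RGB2BGR);cv2.imwrite("pics/side9.png",im)
a=cv2.imread("pics/side8.png");b=cv2.resize(im[140:270,165:310],None,fx=4,fy=4);print("pix change",cv2.absdiff(a,b).mean())
E
```

```text
t: 12.68
position: [0.5873, 0.0969, 0.1163]
tool_rot: [-2.957, 0.358, 0.79]
force: [11.5, -7.3, -16.8]
grip_width: 0.0128
[-0.0009  0.0009 -0.0002 -0.0011  0.0012  0.0003] [0.58731439 0.0968757  0.11626994]
turned deg 59.71291512284124
tab now [0.59468546 0.09446557 0.12404688] angle from height 56.93855965238165
pix change 0.949500442086649
```

View pics/side9.png

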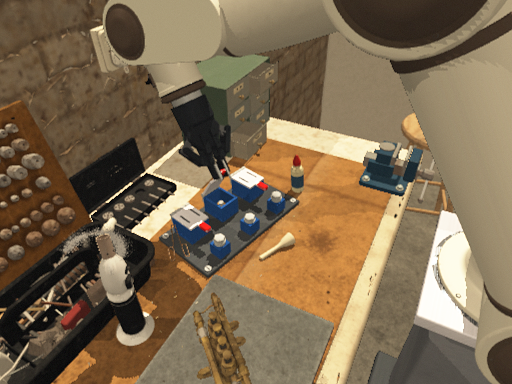

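The side view shows the middle cover held open near (220,178). The other two covers are shut, the bottle is at (297,175) and the mouthpiece at (278,247), both unmoved, and the arm is at rest.

```bash
python3 -c "
from rig import hand_in
print(hand_in())"
```

```text
the job is handed in; nothing more can be done
None
```

The middle bolt is the loose one. I handed in at about 12.7 s with its cover held open at roughly 57–60°; `hand_in` gives no verdict.

**Taps:** I tapped left, middle, right in that order.

| Bolt | Result | Force |
|---|---|---|
| Left | rigid at z = 57.3 mm | 13 N |
| Middle | sank about 5.5 mm by my reading, then hit its stop | 25 N at the stop |
| Right | rigid at z = 57.3 mm | 17 N |

**Cover:** I gripped the middle cover's red tab (opening 12.8 mm) and lifted it along its arc. The tool had turned 59.7° and the tab's calculated height gives 57°. Joint speeds were near zero at the end.

**Other checks:** In the last side picture the other two covers are shut, and the bottle and mouthpiece look unmoved. The dent barrel was outside that view, but the arm never came near it.

**What disagreed:**
- The wrist force read almost nothing while the middle bolt sank, not the 3–4 N expected, so I pressed on to the stop to be sure.
- Bolt positions from the fixed cameras and the wrist camera differed by 2–4 mm.
- A side load of up to 22 N built up partway through the lift, which I eased by correcting the arc.
- About 20 N of strain against the hinge remained at the end, with the arm at rest.

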